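# Clip a shaft into the inspection stand and scan its job label

## Task

Take the long plain shaft from the wooden rack, leaving the other two shafts in it, and press it down past the sprung jaw of the clip stand until it is fully home in both forks and the jaw has closed over it. Then take the hand scanner from its holder, aim it squarely at the bar label on the sloping block from about 10 cm away and hold it steady there for a second, and stand the scanner back in its holder, fully home and nose down.

Things in the scene. Friction and masses are not known exactly. Their poses are not given: they have to be found in the camera images.
- long_shaft: The shaft to clip in: plain steel rod, 16 mm diameter, 240 mm long, no flange, about 0.36 kg. Origin at its middle on its axis; x along it. Starts lying level in one of the rack's three places (any of them), its axis 38 mm above the table.
- short_shaft: Another shaft in the rack, to be left there: plain steel rod, 16 mm diameter, only 150 mm long. Origin at its middle on its axis, x along it.
- flanged_shaft: Another shaft in the rack, to be left there: steel rod, 16 mm diameter, 240 mm long, with a disc of 40 mm diameter, 10 mm thick, near one end (90 to 100 mm along +x). Origin at its middle on its axis, x along it.
- rack: Fixed plywood rack, 150 mm (x) by 180 mm (y), origin under its centre. Base board 10 mm thick; across it at x = -52 and +52 mm stand two bars 16 mm thick and 41 mm high, each with three notches 20 mm wide at y = -66, 0 and +66 mm. Shafts lie in the notches along x; between the bars there is room for fingers down to the base board.
- clip: Fixed clip stand: base 190 (x) by 90 (y) by 12 mm, origin under its centre. Two aluminium forks, each 24 mm long, at x = -65 and +65 mm, free space between; a shaft lies along x through both. Each fork: seat floor at height 54 mm; -y side: fixed tine, inner face y = -9 mm, straight to 88 mm, flared out to 104 mm; +y side: lip, inner face y = +9 mm, to 64 mm, and the sprung jaw.
- seat (a point): Where the middle of a fully seated 16 mm shaft's axis lies: on the clip stand, midway between the forks, 62 mm above the table. Axes as clip.
- jaw (a joint): Sprung steel jaw of the clip stand, a tab at each fork, on an 8 mm hinge bar along x (y = +14 mm, height 27 mm). 0 = closed, grows (rad) as it tips out to +y, at most 0.6. Tabs reach over the seat: tip at y = +1.5, height 72 mm; a lead-in slope rises from there to y = +12, height 92 mm. A shaft pushed straight down (6 to 15 N) swings it out 0.1 to 0.17 rad; it then springs back over the shaft.
- scanner: Hand scanner: upright grey plastic stick, section 34 mm (x) by 30 mm (y), 150 mm long, about 0.18 kg. Origin at the centre of its nose, where the window is (lower end while it stands in the holder); z runs along it from the nose to the tail. It looks along -z.
- beam_100 (a point): Point on the scanner's line of sight, 100 mm in front of its nose. Axes as scanner.
- holder: Fixed black holder of the scanner, origin under its centre: an upright socket, inside 40 mm (x) by 36 mm (y), walls 6 mm, rim 58 mm above the table, floor 6 mm above the table, on a foot 85 by 75 mm. The scanner stands in it nose down, its x along the holder's x, its tail about 156 mm above the table.
- label: Bar label on a sloping plate of the fixed label block: white paper 55 mm (x) by 80 mm (y) with black bars. Origin at the centre of its face, 50 mm above the table; z points squarely out of the face, up and tilted 30 degrees from vertical towards the block's front, the robot's side.
Not all that is in view belongs to the job. What is shaped like the long_shaft but red is not meant.

How it is judged:
On the way, in this order (a step that is already met when the one before it is completed fails the run):
1. the long shaft, over the forks, pushes the sprung jaw open from above (x of long_shaft in the frame of seat between -0.05 and 0.05 m and y of long_shaft in the frame of seat between -0.012 and 0.012 m and z of long_shaft in the frame of seat between 0.0045 and 0.04 m and value of joint jaw above 0.05 rad).
2. the long shaft sits fully home in both forks and the jaw has closed over it (x of long_shaft in the frame of seat between -0.04 and 0.04 m and y of long_shaft in the frame of seat between -0.004 and 0.004 m and z of long_shaft in the frame of seat between -0.003 and 0.003 m and angle between the x axis of long_shaft and the x axis of clip, either way round below 0.04 rad and value of joint jaw below 0.04 rad), for 0.2 s.
3. the scanner is aimed squarely at the label from about 10 cm and held steady (line of sight on the label, within 0.3 rad of square, nose 45 to 155 mm away) (x of beam_100 in the frame of label between -0.024 and 0.024 m and y of beam_100 in the frame of label between -0.036 and 0.036 m and z of beam_100 in the frame of label between -0.055 and 0.055 m and angle between the z axis of scanner and the z axis of label, either way round below 0.3 rad and linear speed of scanner below 0.04 m/s), for 0.8 s.
At the end, for the whole second after the job is handed in: Long shaft in both forks: axis within 3 mm in height, 4 mm sideways, 40 mm lengthwise of the seat, 0.04 rad; jaw below 0.04 rad. Scanner nose down in its holder: within 6 mm of centre, nose on the floor, tilt below 0.15 rad. Other shafts within 30 mm of their start. All at rest (all of step 2 and x of scanner in the frame of holder between -0.006 and 0.006 m and y of scanner in the frame of holder between -0.006 and 0.006 m and z of scanner in the frame of holder between 0.003 and 0.01 m and angle between scanner's own z axis and vertical below 0.15 rad and linear speed of each of scanner, long_shaft below 0.02 m/s and distance of each of short_shaft, flanged_shaft from where it was at the start of the episode below 0.03 m); the robot touches nothing.
It fails at once if one of the other two shafts is taken from or knocked out of its place in the rack (distance of any of short_shaft, flanged_shaft from where it was at the start of the episode above 0.03 m).
It also fails if it takes over 56 s, if anything falls off the work surface, if the arm or the gripper's body presses on something with over 40 N, if the wrist force passes 120 N, or if a joint passes its speed limit or range.

## Robot

A 6-joint arm with a two-finger parallel gripper is mounted at the origin on the work surface. World frame = base frame: x ahead of the robot, y to its left, z up, the work surface at z = 0. Lengths are in m, angles in rad, forces in N, time in s.
With the tool pointing down it reaches from about 0.225 to 0.875 m from the base axis. Payload 3.4 kg.
Tool frame: the origin (TCP) lies at the very end of the fingers, on their centre line; the grasp point (between the pads) lies 19 mm behind it (manip.tcp_to_grasp is the distance from the TCP to the grasp point, in m); z points along the fingers, y is the line along which they close (so a half turn about z gives the same grasp; the last joint's range is limited). The gripper opens to 85 mm and grips with 20 to 120 N. Pads are 22 mm wide; open, the fingers measure 114 mm over their backs; the gripper's body (76 mm by 85 mm) begins 54 mm behind the grasp point. The pads swing forward as they close: fully open they stand 13 mm farther back than shut.
Start: joints at [1.108, 0.276, 1.505, -0, 1.361, -0.121], TCP at [0.193, 0.542, 0.231] pointing down, gripper open.
Joint ranges: [-2.89, 2.89], [-0.75, 2.08], [0.22, 2.7], [-1.18, 4.32], [0.11, 2.71], [-2.7, 2.7]. Speed limits (rad/s): [2.57, 2.57, 3.14, 3.14, 3.14, 3.14].

## Interface

Orientations are given as a unit quaternion [w, x, y, z].
In Python, from rig import status, get_image, job, manip gives the robot as it stands.
- The arm moves only by the tool apply_moves, never from a script. Its arguments are lists of equal length, an entry for each row: "xyz": the shift along the tool's x, y, z each as a share of 0.3 m, from -1 to 1, a list of three; "rot": the turn, a rotation vector about the tool's x, y, z each as a share of 60 degrees, from -1 to 1, a list of three; "hand": the opening, from -1 (shut) to 1 (fully open). A call has 1 to 8 rows; each row shifts and turns the commanded pose from where the row before left it, along the tool's axes as they then stand; what a row does not reach is not made up. A row lasts 1/8 s, in which the tool goes at most 62.5 mm and 10.7 degrees, less where a joint would pass 70% of its speed; a pose out of reach is approached as far as the arm can. A call with a number of a shift or a turn outside -1 to 1 is refused whole. A call with a gripper value outside its range is refused whole. The fingers move at their own pace and stop on an object; "force" is the grip in N (left out, the last holds). Time passes only in rows, so rows that do not move let the fingers close. It gives the time, the measured TCP pose, the force, the opening and the grip force at its end, in the units of the state.
- status.get_state(): the state, without advancing time (a new reading comes with each control period).
- get_image(name): name is "scene" or "top"; returns a dict with "pixels" (420x560x3 uint8, red, green, blue), "fovy" (degrees; the focal length in pixels is half the picture's height over the tangent of half this angle, whatever the lens; pixels are square), "cx", "cy" (the principal point, pixels), "origin" and "orientation" of the camera in the world. Camera axes: x right, y down, z forward; pixel columns grow to the right and rows downward; lengths in m; the calibration is good to about 2 mm. A picture is of the moment at which its call begins. There is no depth.
- job.sign_off(): hands the job in; it is judged then, once.
The state is a dict: "clock": time; "qpos": joint angles; "qd": joint speeds; "effort": joint torques, N m; "position": TCP position; "ee_rot": TCP orientation; "contact_force": force on the tool from outside, world axes, zero at the start; "moment": the same for the moment, N m; "width": finger opening in m; "gripper_force": force on a finger pad.
Only numpy, scipy, OpenCV 4.12 (cv2) and the standard library are available. Lean on these libraries where they do the work, as an engineer would, in place of code of your own. Each camera call takes 0.05 s, during which the arm holds its last target. There are 200 camera calls.

## Working session

There is one attempt and no reset: what is moved stays moved. The work goes in short steps, Python scripts to look and compute and a tool call to move; the robot and the scene stay as the last step left them, time stands still between calls to the robot, and variables do not carry over. Pictures are saved under pics/ and viewed, at most 10 in all, crops included, and the job is handed in when it is done.

Besides the shell and the picture viewer there is one more tool, called after "Call:" by a JSON object that holds its "op" and its "data". apply_moves: Moves the arm, as the interface text tells. Its arguments: {"type":"object","properties":{"xyz":{"type":"array","items":{"type":"array","items":{"type":"number","minimum":-1,"maximum":1}}},"rot":{"type":"array","items":{"type":"array","items":{"type":"number","minimum":-1,"maximum":1}}},"hand":{"type":"array","items":{"type":"number"}},"force":{"type":"number"}},"required":["xyz","rot","hand"]}

```bash
mkdir -p pics; ls; python3 - <<'E'
from rig import status,get_image
import cv2,json
print(status.get_state())
for n in("scene","top"):
    d=get_image(n);cv2.imwrite(f"pics/{n}0.png",d["pixels"][...,::-1])
    print(n,{k:v for k,v in d.items() if k!="pixels"})
E
```

```text
pics
{'clock': 0.0, 'qpos': array([ 1.10801973e+00,  2.76631872e-01,  1.50614588e+00, -1.75880469e-05,
        1.36072227e+00, -1.21005741e-01]), 'qd': array([ 0.00062829, -0.00055324,  0.00022581, -0.00122316, -0.00117187,
        0.00062115]), 'effort': array([ 1.72593045e-03, -4.16766572e+01, -2.45815498e+01, -3.27581229e-04,
        1.07524145e-02, -4.05005403e-05]), 'position': array([0.19248576, 0.5412512 , 0.23041362]), 'ee_rot': array([-2.66199999e-04,  1.70053056e-01,  9.85434447e-01, -9.15816855e-04]), 'contact_force': array([ 0.2424233 , -0.11011597,  0.50566937]), 'moment': array([-7.52583642e-04, -4.05972411e-03,  8.94978815e-05]), 'gripper_force': 0.0, 'width': 0.08553571613559656}
scene {'fovy': 48.894709900196744, 'cx': 275.8565016197057, 'cy': 213.29095149087888, 'origin': array([1.0754368 , 0.75645864, 0.84137246]), 'orientation': array([-0.17432267,  0.35322049,  0.83620082, -0.38159544])}
top {'fovy': 55.68179342974405, 'cx': 281.5229528339064, 'cy': 201.85042360514356, 'origin': array([0.15679726, 0.07852802, 0.98212989]), 'orientation': array([-0.07953804,  0.72272376, -0.68253038,  0.07413735])}
```

View pics/scene0.png

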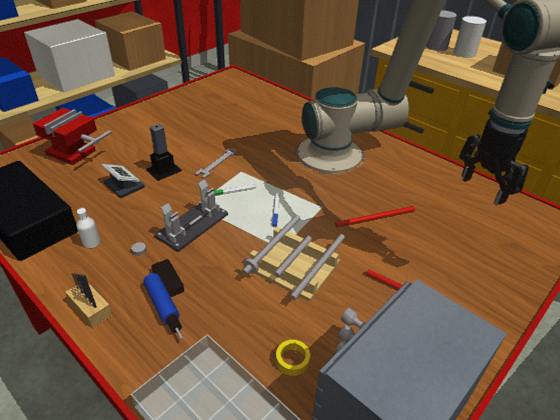

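View pics/top0.png

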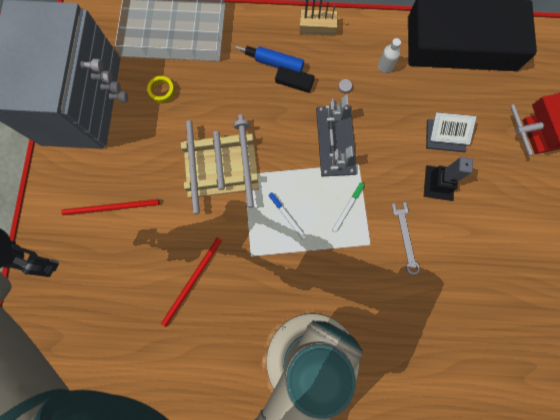

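The scene picture shows the rack near (295,255), clip (192,215), scanner and holder (160,155), and label block (122,178). In the top picture, the long plain shaft is on the left of the rack (193,165), the short one is in the middle (219,160) and the flanged one is on the right (247,160). The clip is at (337,140), the holder at (445,178) and the label at (453,128). I'll enlarge these for measurement.

```bash
python3 - <<'E'
import cv2,numpy as np
def crop(n,x0,x1,y0,y1,s,o):
    im=cv2.imread(f"pics/{n}0.png")[y0:y1,x0:x1]
    im=cv2.resize(im,None,fx=s,fy=s,interpolation=cv2.INTER_CUBIC)
    for x in range(-(-x0//10)*10,x1,10):
        c=(x-x0)*s+s//2; cv2.line(im,(c,0),(c,6 if x%50 else 20),(0,0,255),1)
        if x%20==0: cv2.putText(im,str(x),(c-10,18),0,.4,(0,0,255),1)
    for y in range(-(-y0//10)*10,y1,10):
        c=(y-y0)*s+s//2; cv2.line(im,(0,c),(6,c),(0,0,255),1)
        if y%20==0:cv2.putText(im,str(y),(8,c+4),0,.4,(0,0,255),1)
    cv2.imwrite(f"pics/{o}.png",im)
crop("top",170,370,90,225,4,"ct1")
crop("scene",150,350,170,305,4,"cs1")
a=crop("top",415,485,105,205,5,"ct2")
a=crop("scene",95,185,115,205,5,"cs2")
A=cv2.imread("pics/ct2.png");B=cv2.imread("pics/cs2.png")
h=max(A.shape[0],B.shape[0]);p=lambda i:cv2.copyMakeBorder(i,0,h-i.shape[0],0,0,0)
cv2.imwrite("pics/c2.png",np.hstack([p(A),p(B)]))
E
```

```text
(no output)
```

View pics/ct1.png

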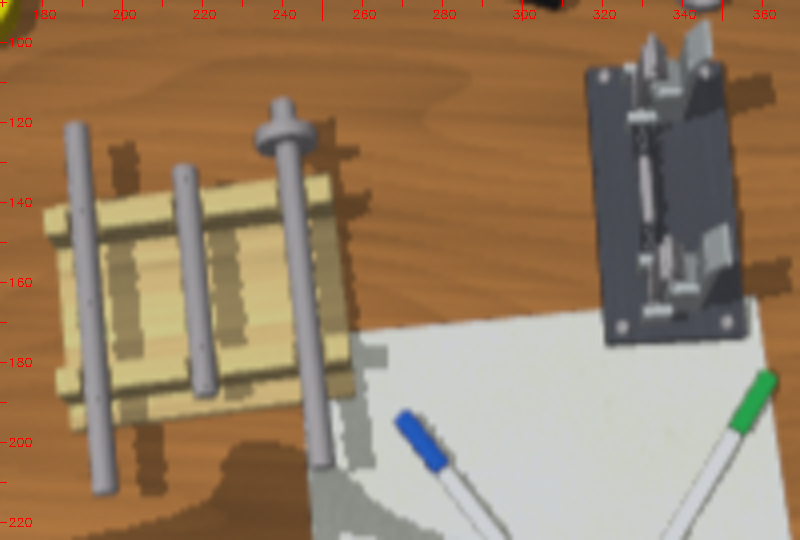

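View pics/cs1.png

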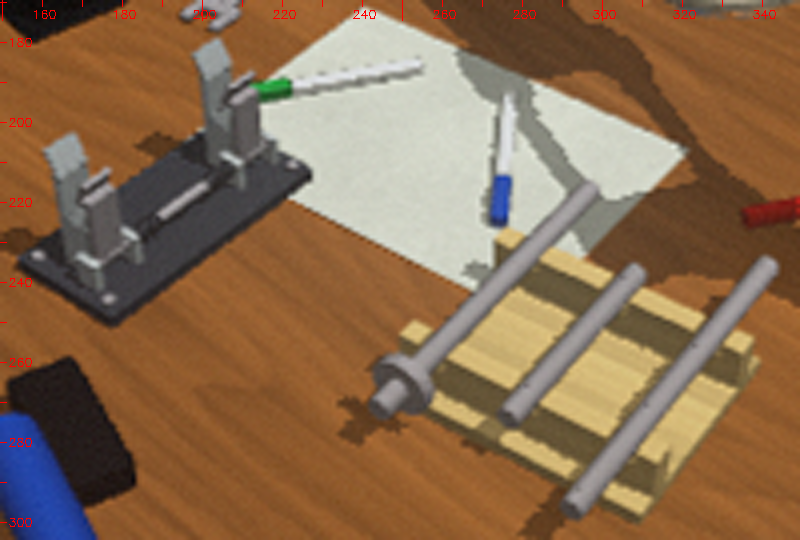

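View pics/c2.png

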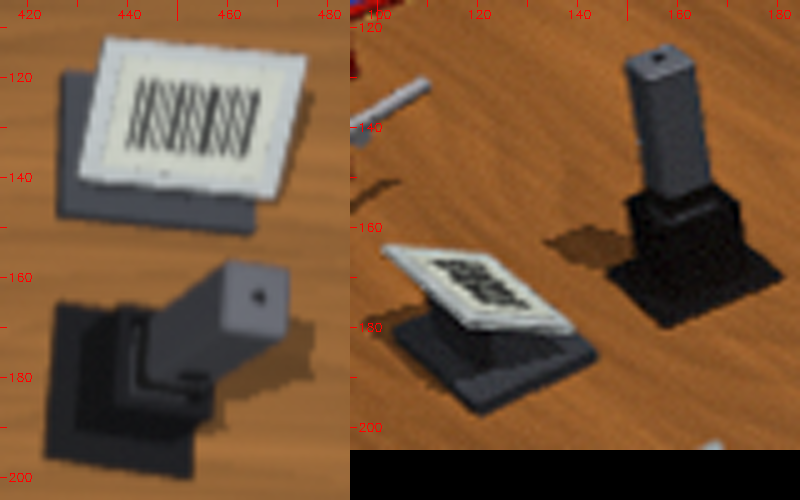

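```bash
cat >geo.py <<'E'
import numpy as np,json
from scipy.spatial.transform import Rotation as R
from scipy.optimize import least_squares
C={}
for n,f,cx,cy,o,q in [("s",48.894709900196744,275.8565,213.29095,[1.0754368,.75645864,.84137246],[-0.17432267,0.35322049,0.83620082,-0.38159544]),
 ("t",55.68179342974405,281.52295,201.85042,[.15679726,.07852802,.98212989],[-0.07953804,0.72272376,-0.68253038,0.07413735])]:
    C[n]=(210/np.tan(np.radians(f/2)),cx,cy,np.array(o),R.from_quat(q,scalar_first=True))
def proj(n,P):
    f,cx,cy,o,r=C[n]; p=r.inv().apply(np.atleast_2d(P)-o); return np.c_[f*p[:,0]/p[:,2]+cx,f*p[:,1]/p[:,2]+cy]
def fit(pts,p0,zfree=True,tilt=None):
    """pts: list (cam,pixel,local). returns x,y,yaw,dz"""
    def pose(p,L):
        r=R.from_euler("z",p[2])
        if tilt is not None: r=r*tilt
        return r.apply(L)+[p[0],p[1],p[3]]
    def res(p):
        e=[(proj(c,pose(p,np.array(l,float)))[0]-u) for c,u,l in pts]
        return np.r_[np.ravel(e),0 if zfree else (p[3]-p0[3])*1e6]
    s=least_squares(res,p0); return s.x,np.round(s.fun[:-1].reshape(-1,2),1)
E
python3 - <<'E'
from geo import *
np.set_printoptions(suppress=True,precision=4)
T1=lambda X,Y:("t",np.array([170+X/4,90+Y/4])-.4)
S1=lambda X,Y:("s",np.array([150+X/4,170+Y/4])-.4)
T2=lambda X,Y:("t",np.array([415+X/5,105+Y/5])-.4)
S2=lambda X,Y:("s",np.array([95+(X-350)/5,115+Y/5])-.4)
def show(n,p,*a,**k):
    x,r=fit(p,*a,**k);print(n,x,"yawdeg",np.degrees(x[2]));print(r.tolist())
# shaft: local x toward far end(+X world)
sh=[T1(77,125)+([.12,0,0],),T1(104,490)+([-.12,0,0],),S1(573,508)+([.12,0,0],),S1(768,263)+([-.12,0,0],)]
show("long",sh,[.45,.25,0,.038])
# clip: -y to image right; base corners top z=.012
cl=[T1(587,70)+([.095,.045,.012],),T1(720,63)+([.095,-.045,.012],),T1(748,335)+([-.095,-.045,.012],),T1(607,346)+([-.095,.045,.012],),
 S1(20,260)+([.095,-.045,.012],),S1(112,317)+([.095,.045,.012],),S1(312,173)+([-.095,.045,.012],)]
show("clip",cl,[.5,0,0,0]); show("clip z0",cl,[.5,0,0,0],zfree=False)
# scanner tail corners, local z=0 at tail
h,w=.017,.015
sc=[T2(225,260)+([h,w,0],),T2(290,267)+([h,-w,0],),T2(287,342)+([-h,-w,0],),T2(221,334)+([-h,w,0],),
 S2(627,65)+([h,-w,0],),S2(655,82)+([h,w,0],),S2(695,66)+([-h,w,0],),S2(667,44)+([-h,-w,0],)]
show("tail",sc,[.45,-.2,0,.156]);show("tail zfix",sc,[.45,-.2,0,.156],zfree=False)
ho=[T2(57,303)+([.0425,.0375,0],),T2(192,480)+([-.0425,-.0375,0],),T2(44,460)+([-.0425,.0375,0],),
 S2(608,270)+([.0425,-.0375,0],),S2(667,328)+([.0425,.0375,0],),S2(785,275)+([-.0425,.0375,0],)]
for a,b in(((.0425,.0375)),((.0375,.0425))):
  q=[(c,u,[np.sign(l[0])*a,np.sign(l[1])*b,0]) for c,u,l in ho]
  show("foot",q,[.45,-.2,0,0.006])
q=[(c,u,[np.sign(l[0])*w,np.sign(l[1])*h,0]) for c,u,l in sc]; show("tail rot90",q,[.45,-.2,0,.156])
# label: paper 55 x(up slope) x 80 y ; local x away from robot rising, tilt about y: z leans to -x
t=R.from_euler("y",-30,degrees=True)
la=[T2(120,52)+([.0275,.04,0],),T2(293,70)+([.0275,-.04,0],),T2(266,186)+([-.0275,-.04,0],),T2(93,175)+([-.0275,.04,0],)]
show("label",la,[.5,-.2,0,.05],zfree=False,tilt=t)
pl=[S2(383,245),S2(470,326),S2(578,330),S2(497,253)]
print("plate ctr scene",np.mean([p[1] for p in pl],0))
x,_=fit(la,[.5,-.2,0,.05],zfree=False,tilt=t);print(proj("s",[x[0],x[1],.05]))
print("tcp",proj("t",[.1925,.5413,.2304]),proj("s",[.1925,.5413,.2304]))
E
```

```text
long [0.4441 0.3192 0.1831 0.0402] yawdeg 10.491052977610106
[[-0.8, -0.1], [-0.1, 0.7], [-0.8, 0.0], [-0.2, -0.0]]
clip [ 0.5441 -0.0388  0.1121 -0.0035] yawdeg 6.425623320925676
[[-0.6, 0.1], [0.0, 0.1], [-0.1, 0.9], [-0.1, 0.0], [-1.2, -0.1], [-0.1, 0.8], [0.1, -1.0]]
clip z0 [ 0.5438 -0.0378  0.1127 -0.    ] yawdeg 6.4568259186023305
[[-0.9, -0.5], [-0.2, -0.5], [-0.3, 0.6], [-0.4, -0.3], [-1.1, -0.9], [0.0, -0.0], [0.3, -1.9]]
tail [ 0.4451 -0.3055 -0.0467  0.152 ] yawdeg -2.6764003454772247
[[-1.1, 0.4], [-0.3, 0.4], [0.3, 0.2], [-0.4, 0.4], [-1.7, -0.5], [-1.6, 0.1], [0.4, -0.7], [0.4, -0.1]]
tail zfix [ 0.4448 -0.3034 -0.0467  0.156 ] yawdeg -2.676202820817651
[[-1.2, -0.1], [-0.4, -0.1], [0.2, -0.2], [-0.5, -0.0], [-1.4, -1.5], [-1.3, -0.9], [0.8, -1.7], [0.7, -1.1]]
foot [ 0.4449 -0.305  -0.0883  0.0036] yawdeg -5.056990157823144
[[-0.7, -0.0], [-0.1, 0.6], [-0.3, 0.4], [-1.1, 0.1], [-0.5, -0.5], [-0.1, -0.2]]
foot [ 0.4437 -0.3085 -0.1283  0.0008] yawdeg -7.349382609542261
[[-1.1, 1.9], [2.3, 0.3], [-1.7, -1.7], [-0.4, -1.5], [0.8, -0.3], [-1.2, 1.6]]
tail rot90 [ 0.4451 -0.3055 -0.0582  0.1519] yawdeg -3.3342643761578943
[[-1.9, 1.1], [0.7, 1.4], [1.1, -0.5], [-1.4, -0.6], [-1.4, -1.0], [-0.7, 0.1], [0.2, -0.1], [-0.5, -0.1]]
label [ 0.5739 -0.3262 -0.0474  0.05  ] yawdeg -2.7153180420823597
[[0.8, 1.2], [-1.4, 0.7], [-1.1, -0.4], [1.6, -1.3]]
plate ctr scene [121.  172.3]
[[120.3408 170.8336]]
tcp [[ 37.5944 256.0392]] [[478.5827 195.8836]]
```

```bash
cat >plan.py <<'E'
# usage: plan.py x y z yaw_of_tool_y_deg [lean_deg lean_yaw]  -> shift first (present axes), then turn
import sys,numpy as np
from scipy.spatial.transform import Rotation as R
from rig import status
np.set_printoptions(suppress=True,precision=4)
a=[float(v) for v in sys.argv[1:]]
s=status.get_state(); r=R.from_quat(s["ee_rot"],scalar_first=True)
y=np.array([np.cos(np.radians(a[3])),np.sin(np.radians(a[3])),0]);z=np.array([0,0,-1.])
g=R.from_matrix(np.c_[np.cross(y,z),y,z])
if len(a)>4:
    h=np.radians(a[5]); ax=np.cross(z,[np.cos(h),np.sin(h),0]); g=R.from_rotvec(np.radians(a[4])*ax)*g
best=min([g,g*R.from_euler("z",180,degrees=True)],key=lambda t:(r.inv()*t).magnitude())
d=r.inv().apply(np.array(a[:3])-s["position"]); w=(r.inv()*best).as_rotvec()
print("t",s["clock"],"pos",s["position"],"F",s["contact_force"],"width",s["width"],"grip",s["gripper_force"],"q",s["qpos"])
print("shift mm",d*1000,"share",d/.3,"rows@48mm",np.linalg.norm(d)/.048)
print("turn deg",np.degrees(w),"share",w/np.radians(60),"rows@9deg",np.degrees(np.linalg.norm(w))/9)
E
python3 plan.py .444 .319 .23 100.5
```

```text
t 0.1 pos [0.1925 0.5413 0.2305] F [-0.0058  0.169  -0.7799] width 0.08544862549168881 grip 0.0 q [ 1.108   0.2765  1.506   0.      1.3607 -0.121 ]
shift mm [-311.4534 -125.138     0.6672] share [-1.0382 -0.4171  0.0022] rows@48mm 6.992778191804
turn deg [ -0.0913  -0.037  -30.0832] share [-0.0015 -0.0006 -0.5014] rows@9deg 3.342592521228047
```

Call:
{"op": "apply_moves", "data": {"xyz": [[-0.148,-0.06,0],[-0.148,-0.06,0],[-0.148,-0.06,0],[-0.148,-0.06,0],[-0.148,-0.06,0],[-0.148,-0.06,0],[-0.15,-0.057,0],[0,0,0]], "rot": [[0,0,0],[0,0,0],[0,0,0],[0,0,0],[0,0,0],[0,0,0],[0,0,0],[0,0,-0.125]], "hand": [0.06,0.06,0.06,0.06,0.06,0.06,0.06,0.06]}}

```text
clock: 1.1
position: [0.4467, 0.3171, 0.2307]
ee_rot: [0.0, 0.106, 0.994, -0.001]
contact_force: [-1.8, -0.4, -0.0]
width: 0.0452
gripper_force: 0.0
```

Call:
{"op": "apply_moves", "data": {"xyz": [[0,0,0],[0,0,0],[0,0,0],[0,0,0.15],[0,0,0.15],[0,0,0],[0,0,0]], "rot": [[0,0,-0.125],[0,0,-0.125],[0,0,-0.126],[0,0,0],[0,0,0],[0,0,0],[0,0,0]], "hand": [0.06,0.06,0.06,0.06,0.06,0.06,0.06]}}

```text
clock: 1.98
position: [0.4451, 0.32, 0.1425]
ee_rot: [0.001, -0.091, 0.996, 0.0]
contact_force: [-0.4, 0.2, 0.1]
width: 0.0454
gripper_force: 0.0
```

```bash
python3 plan.py .444 .319 .019 100.5; python3 - <<'E'
from rig import get_image,status
from geo import *
import cv2
s=status.get_state();P=s["position"];r=R.from_quat(s["ee_rot"],scalar_first=True)
out=[]
for n,k in(("top","t"),("scene","s")):
    im=get_image(n)["pixels"][...,::-1].copy(); cv2.imwrite(f"pics/{n}1.png",im)
    c=proj(k,P)[0]; x0,y0=int(c[0])-50,int(c[1])-60
    im=cv2.resize(im[y0:y0+110,x0:x0+100],None,fx=4,fy=4,interpolation=2)
    for L,col in(([0,0,0],(0,0,255)),([0,.0225,0],(0,255,0)),([0,-.0225,0],(0,255,0)),([0,.037,-.005],(255,0,0)),([0,-.037,-.005],(255,0,0))):
        p=(proj(k,P+r.apply(L))[0]-[x0,y0]+.5)*4; cv2.circle(im,tuple(int(v) for v in p),3,col,-1)
    print(n,x0,y0,c); out.append(im)
cv2.imwrite("pics/h1.png",np.hstack(out))
E
```

```text
t 1.975 pos [0.4451 0.32   0.1425] F [-0.3929  0.2279  0.0687] width 0.04535857180694256 grip 0.0 q [ 0.4964  0.3     1.7033  0.0001  1.1363 -1.2573]
shift mm [  1.4917  -0.9121 123.5091] share [ 0.005  -0.003   0.4117] rows@48mm 2.573364875430137
turn deg [ 0.0378  0.1034 -0.0228] share [ 0.0006  0.0017 -0.0004] rows@9deg 0.012496681359340789
top 131 91 [181.18044695 151.11356994]
scene 272 172 [322.22878187 232.6169993 ]
```

View pics/h1.png

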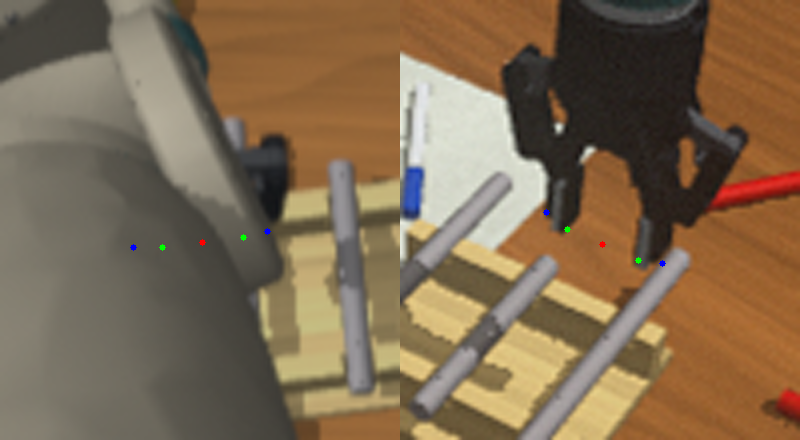

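The overlay shows the fingers straddling the long shaft's line, with the projected TCP within about 2 px of the midpoint between the fingers. The neighbouring shaft is clear, so I'll descend and grip.

Call:
{"op": "apply_moves", "data": {"xyz": [[0.005,-0.003,0.12],[0,0,0.12],[0,0,0.1],[0,0,0.06],[0,0,0.012],[0,0,0],[0,0,0],[0,0,0]], "rot": [[0,0,0],[0,0,0],[0,0,0],[0,0,0],[0,0,0],[0,0,0],[0,0,0],[0,0,0]], "hand": [0.06,0.06,0.06,0.06,0.06,0.06,-1,-1], "force": 90}}

```text
clock: 3.08
position: [0.4436, 0.3189, 0.019]
ee_rot: [0.001, -0.091, 0.996, 0.001]
contact_force: [-0.9, -0.6, 4.7]
width: 0.0133
gripper_force: 87.7
```

Call:
{"op": "apply_moves", "data": {"xyz": [[0,0,0],[0,0,0],[0,0,0],[0,0,0]], "rot": [[0,0,0],[0,0,0],[0,0,0],[0,0,0]], "hand": [-1,-1,-1,-1]}}

```text
clock: 3.58
position: [0.4436, 0.3189, 0.019]
ee_rot: [0.001, -0.091, 0.996, 0.001]
contact_force: [-1.1, -1.1, 7.2]
width: 0.0135
gripper_force: 87.7
```

Call:
{"op": "apply_moves", "data": {"xyz": [[0,0,-0.05],[0,0,-0.12],[0,0,-0.15],[0,0,-0.15],[0,0,0],[0,0,0]], "rot": [[0,0,0],[0,0,0],[0,0,0],[0,0,0],[0,0,0],[0,0,0]], "hand": [-1,-1,-1,-1,-1,-1]}}

```text
clock: 4.32
position: [0.4417, 0.3177, 0.1578]
ee_rot: [-0.001, -0.091, 0.996, -0.0]
contact_force: [-0.4, 1.1, -3.6]
width: 0.0135
gripper_force: 87.9
```

```bash
python3 plan.py .5438 -.0378 .16 96.5; python3 - <<'E'
from rig import get_image,status
from geo import *
import cv2
s=status.get_state();P=s["position"];r=R.from_quat(s["ee_rot"],scalar_first=True)
out=[]
for n,k in(("scene","s"),):
    im=get_image(n)["pixels"][...,::-1].copy(); cv2.imwrite(f"pics/{n}2.png",im)
    c=proj(k,P)[0]; x0,y0=int(c[0])-90,int(c[1])-70
    im=cv2.resize(im[y0:y0+140,x0:x0+180],None,fx=4,fy=4,interpolation=2)
    for L in([0,0,-.019],[-.12,0,-.019],[.12,0,-.019]):
        p=(proj(k,P+r.apply(L))[0]-[x0,y0]+.5)*4; cv2.circle(im,tuple(int(v) for v in p),3,(0,0,255),-1);print(p)
    out.append(im)
cv2.imwrite("pics/h2.png",np.hstack(out))
E
```

```text
t 4.325 pos [0.4417 0.3177 0.1578] F [-0.4318  1.0854 -3.6298] width 0.013450011291694009 grip 87.91135668754578 q [ 0.4956  0.2831  1.6864  0.      1.1745 -1.258 ]
shift mm [ -35.7416 -368.1562   -2.0005] share [-0.1191 -1.2272 -0.0067] rows@48mm 7.70609279402464
turn deg [-0.0454 -0.1286  3.9772] share [-0.0008 -0.0021  0.0663] rows@9deg 0.4421708404047502
[368.97204088 257.51421204]
[255.16050229 386.64666918]
[466.63837463 146.70037178]
```

View pics/h2.png

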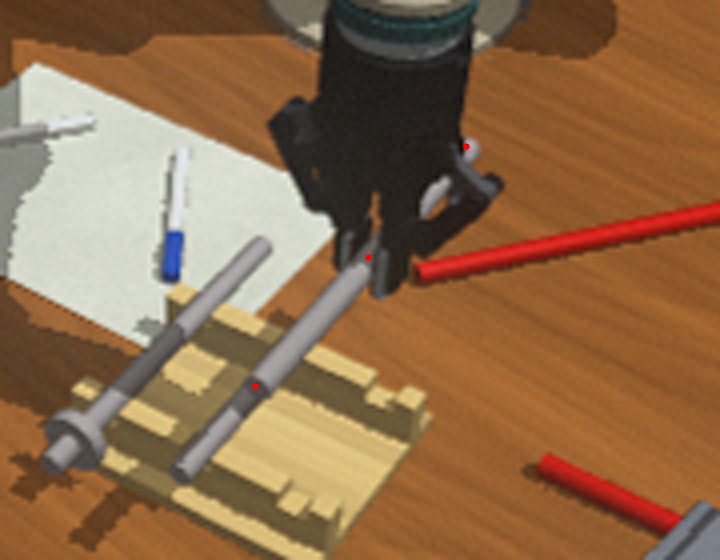

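The shaft is gripped level. Its projected ends match the visible ones at about (258,385) and (471,147) in the crop, within roughly 1 px. The short and flanged shafts haven't moved. I'll carry it to a point above the clip.

Call:
{"op": "apply_moves", "data": {"xyz": [[-0.015,-0.153,0],[-0.015,-0.153,0],[-0.015,-0.153,0],[-0.015,-0.153,0],[-0.015,-0.154,0],[-0.015,-0.154,0],[-0.015,-0.154,0],[-0.015,-0.153,0]], "rot": [[0,0,0],[0,0,0],[0,0,0],[0,0,0],[0,0,0],[0,0,0.02],[0,0,0.02],[0,0,0.026]], "hand": [-1,-1,-1,-1,-1,-1,-1,-1]}}

```text
clock: 5.38
position: [0.5412, -0.039, 0.1564]
ee_rot: [-0.002, -0.056, 0.998, 0.001]
contact_force: [1.2, 0.5, -3.8]
width: 0.0137
gripper_force: 88.2
```

Call:
{"op": "apply_moves", "data": {"xyz": [[0,0,0.06],[0,0,0],[0,0,0]], "rot": [[0,0,0],[0,0,0],[0,0,0]], "hand": [-1,-1,-1]}}

```text
clock: 5.75
position: [0.5417, -0.0373, 0.1398]
ee_rot: [-0.001, -0.057, 0.998, 0.0]
contact_force: [0.2, 0.6, -2.7]
width: 0.0131
gripper_force: 88.6
```

```bash
python3 plan.py .5438 -.0378 .115 96.5; python3 - <<'E'
from rig import get_image,status
from geo import *
import cv2
s=status.get_state();P=s["position"];r=R.from_quat(s["ee_rot"],scalar_first=True)
out=[]
# clip model feature points
cy=R.from_euler("z",6.45,degrees=True);o=np.array([.5438,-.0378,0])
for n,k in(("top","t"),("scene","s")):
    im=get_image(n)["pixels"][...,::-1].copy(); cv2.imwrite(f"pics/{n}3.png",im)
    c=proj(k,[.5438,-.0378,.06])[0]; x0,y0=int(c[0])-50,int(c[1])-55
    im=cv2.resize(im[y0:y0+110,x0:x0+100],None,fx=4,fy=4,interpolation=2)
    def dot(W,col):
        p=(proj(k,W)[0]-[x0,y0]+.5)*4; cv2.circle(im,tuple(int(v) for v in p),2,col,-1)
    for L in([0,0,-.019],[-.12,0,-.019],[.12,0,-.019]): dot(P+r.apply(L),(0,0,255))
    for x in(-.077,-.053,.053,.077):
        dot(o+cy.apply([x,-.009,.088]),(0,255,0)); dot(o+cy.apply([x,.0015,.072]),(255,255,0)); dot(o+cy.apply([x,.012,.092]),(255,0,255))
    out.append(im)
cv2.imwrite("pics/h3.png",np.hstack(out))
E
```

```text
t 5.75 pos [ 0.5417 -0.0373  0.1398] F [ 0.2052  0.5749 -2.6852] width 0.013120675273121888 grip 88.61963152885437 q [-0.197   0.2973  1.715   0.0002  1.1317 -1.8821]
shift mm [-2.064  -0.8042 24.8173] share [-0.0069 -0.0027  0.0827] rows@48mm 0.5190831207191114
turn deg [ 0.0537 -0.1253  0.0472] share [ 0.0009 -0.0021  0.0008] rows@9deg 0.01602937152485802
```

View pics/h3.png

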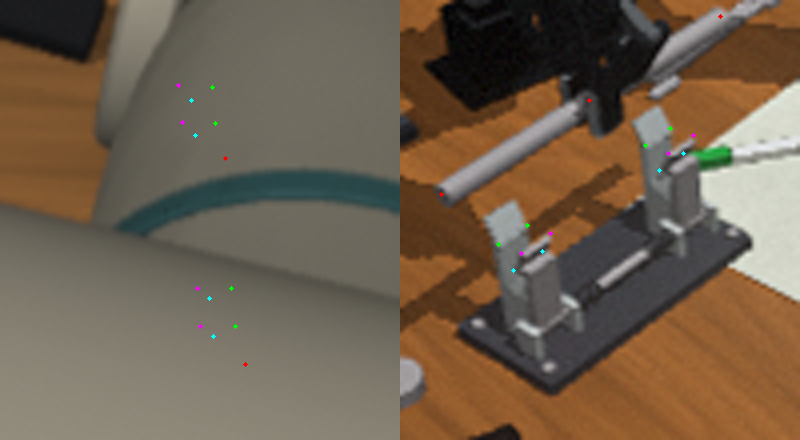

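The scene crop shows the shaft above the forks, with its projected end (441,195) on the visible one. The modelled jaw tops and tine bends lie within about 1 px of those in the picture. Next I'll lower it and watch the force.

Call:
{"op": "apply_moves", "data": {"xyz": [[-0.007,-0.003,0.07],[0,0,0.07],[0,0,0.03],[0,0,0]], "rot": [[0,0,0],[0,0,0],[0,0,0],[0,0,0]], "hand": [-1,-1,-1,-1]}}

```text
clock: 6.35
position: [0.5444, -0.0381, 0.0896]
ee_rot: [-0.0, -0.057, 0.998, 0.0]
contact_force: [0.4, -0.9, -3.7]
width: 0.0137
gripper_force: 88.6
```

Call:
{"op": "apply_moves", "data": {"xyz": [[0,0,0.015],[0,0,0.015],[0,0,0.01],[0,0,0]], "rot": [[0,0,0],[0,0,0],[0,0,0],[0,0,0]], "hand": [-1,-1,-1,-1]}}

```text
clock: 6.85
position: [0.5444, -0.0384, 0.0775]
ee_rot: [-0.0, -0.057, 0.998, 0.0]
contact_force: [-0.0, 0.0, -3.4]
width: 0.0136
gripper_force: 88.6
```

Call:
{"op": "apply_moves", "data": {"xyz": [[0,0,0.01],[0,0,0.01],[0,0,0.01],[0,0,0]], "rot": [[0,0,0],[0,0,0],[0,0,0],[0,0,0]], "hand": [-1,-1,-1,-1]}}

```text
clock: 7.35
position: [0.5451, -0.0391, 0.0688]
ee_rot: [0.0, -0.057, 0.998, -0.001]
contact_force: [0.4, -3.2, -1.5]
width: 0.0134
gripper_force: 88.6
```

Call:
{"op": "apply_moves", "data": {"xyz": [[0,0,0.01],[0,0,0.01],[0,0,0]], "rot": [[0,0,0],[0,0,0],[0,0,0]], "hand": [-1,-1,-1]}}

```text
clock: 7.72
position: [0.546, -0.0395, 0.0633]
ee_rot: [0.001, -0.057, 0.998, -0.001]
contact_force: [0.1, -4.7, 1.6]
width: 0.0133
gripper_force: 89.0
```

Call:
{"op": "apply_moves", "data": {"xyz": [[0,0,0.012],[0,0,0.012],[0,0,0.012],[0,0,0]], "rot": [[0,0,0],[0,0,0],[0,0,0],[0,0,0]], "hand": [-1,-1,-1,-1]}}

```text
clock: 8.22
position: [0.5461, -0.0397, 0.0518]
ee_rot: [0.001, -0.057, 0.998, -0.001]
contact_force: [2.5, -6.3, -3.6]
width: 0.0134
gripper_force: 88.7
```

Call:
{"op": "apply_moves", "data": {"xyz": [[0,0,0.012],[0,0,0.01],[0,0,0]], "rot": [[0,0,0],[0,0,0],[0,0,0]], "hand": [-1,-1,-1]}}

```text
clock: 8.6
position: [0.5443, -0.0386, 0.0447]
ee_rot: [-0.0, -0.057, 0.998, 0.0]
contact_force: [0.9, -4.7, -3.6]
width: 0.013
gripper_force: 88.6
```

Call:
{"op": "apply_moves", "data": {"xyz": [[0,0,0.006],[0,0,0.006],[0,0,0.004],[0,0,0]], "rot": [[0,0,0],[0,0,0],[0,0,0],[0,0,0]], "hand": [-1,-1,-1,-1]}}

```text
clock: 9.1
position: [0.5446, -0.0386, 0.0429]
ee_rot: [0.0, -0.057, 0.998, -0.0]
contact_force: [-4.8, -4.1, 13.7]
width: 0.0133
gripper_force: 90.7
```

```bash
python3 plan.py .5438 -.0378 .043 96.5; python3 - <<'E'
from rig import get_image,status
from geo import *
import cv2
s=status.get_state();P=s["position"];r=R.from_quat(s["ee_rot"],scalar_first=True)
k="s";im=get_image("scene")["pixels"][...,::-1].copy()
c=proj(k,[.5438,-.0378,.06])[0]; x0,y0=int(c[0])-50,int(c[1])-50
im=cv2.resize(im[y0:y0+90,x0:x0+110],None,fx=6,fy=6,interpolation=2)
for L in([-.12,0,-.019],[.12,0,-.019]):
    p=(proj(k,P+r.apply(L))[0]-[x0,y0]+.5)*6; cv2.circle(im,tuple(int(v) for v in p),2,(0,0,255),-1)
cv2.imwrite("pics/h4.png",im)
E
```

```text
t 9.1 pos [ 0.5446 -0.0386  0.0429] F [-4.8166 -4.1286 13.7021] width 0.013305818800247154 grip 90.72412848472595 q [-0.198   0.4047  1.834  -0.0004  0.9019 -1.8825]
shift mm [ 0.6855  0.8707 -0.0625] share [ 0.0023  0.0029 -0.0002] rows@48mm 0.02312259804841606
turn deg [-0.0378  0.0515  0.0349] share [-0.0006  0.0009  0.0006] rows@9deg 0.008086993916801882
```

View pics/h4.png

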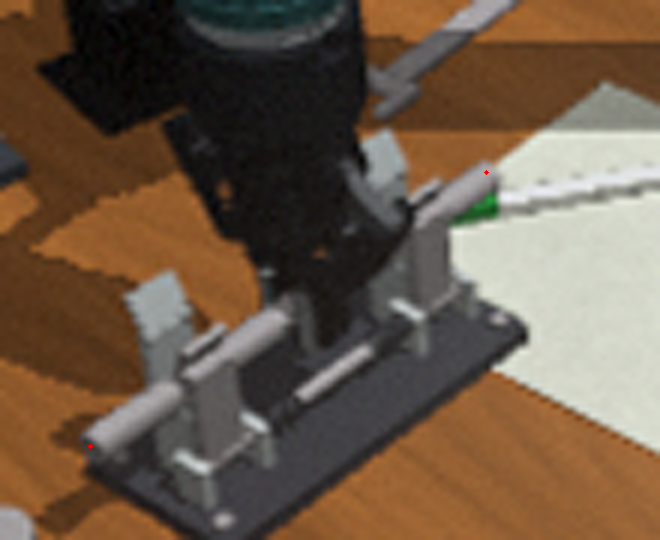

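The shaft lies down in both forks, with its ends at (90,445) and (486,172) on the projected seat line and the jaw tabs over it. Grip height is 62 mm and there is 14 N of upward reaction, so it is home. I'll release and rise.

Call:
{"op": "apply_moves", "data": {"xyz": [[0,0,0],[0,0,0],[0,0,-0.03],[0,0,-0.12],[0,0,-0.15],[0,0,-0.15],[0,0,-0.15],[0,0,0]], "rot": [[0,0,0],[0,0,0],[0,0,0],[0,0,0],[0,0,0],[0,0,0],[0,0,0],[0,0,0]], "hand": [0,0,0,0,0,0,0.4,0.4]}}

```text
clock: 10.15
position: [0.5471, -0.0385, 0.225]
ee_rot: [0.004, -0.057, 0.998, -0.001]
contact_force: [0.3, -1.0, -1.2]
width: 0.0598
gripper_force: 0.0
```

```bash
python3 plan.py .445 -.305 .22 -3.5
```

```text
t 10.15 pos [ 0.5471 -0.0385  0.225 ] F [ 0.289  -0.9817 -1.2477] width 0.059840051672202244 grip 0.0 q [-0.1976  0.2347  1.5786  0.0007  1.3193 -1.8827]
shift mm [ 131.816  -253.1081    4.393 ] share [ 0.4394 -0.8437  0.0146] rows@48mm 5.946027719345646
turn deg [ -0.4555   0.3353 -79.9602] share [-0.0076  0.0056 -1.3327] rows@9deg 8.884691711217199
```

Call:
{"op": "apply_moves", "data": {"xyz": [[0.074,-0.141,0],[0.073,-0.141,0],[0.073,-0.141,0],[0.073,-0.141,0],[0.073,-0.14,0],[0.073,-0.14,0],[0,0,0],[0,0,0]], "rot": [[0,0,0],[0,0,0],[0,0,0],[0,0,0],[0,0,0],[0,0,0],[0,0,0.16],[0,0,0.16]], "hand": [0.4,0.4,0.4,0.4,0.4,0.4,0.4,0.4]}}

```text
clock: 11.15
position: [0.4416, -0.3051, 0.2192]
ee_rot: [-0.001, 0.114, 0.993, 0.001]
contact_force: [-0.7, -1.3, 0.2]
width: 0.0598
gripper_force: 0.0
```

Call:
{"op": "apply_moves", "data": {"xyz": [[0,0,0],[0,0,0],[0,0,0],[0,0,0],[0,0,0],[0,0,0],[0,0,0],[0,0,0]], "rot": [[0,0,0.16],[0,0,0.16],[0,0,0.16],[0,0,0.16],[0,0,0.16],[0,0,0.16],[0,0,0.16],[0,0,0.16]], "hand": [0.4,0.4,0.4,0.4,0.4,0.4,0.4,0.4]}}

```text
clock: 12.15
position: [0.4421, -0.3042, 0.2194]
ee_rot: [-0.001, 0.706, 0.708, 0.0]
contact_force: [-0.4, 0.7, -0.2]
width: 0.0596
gripper_force: 0.0
```

Call:
{"op": "apply_moves", "data": {"xyz": [[0,0,0],[0,0,0]], "rot": [[0,0,0.067],[0,0,0]], "hand": [0.4,0.4]}}

```text
clock: 12.4
position: [0.4421, -0.3044, 0.2195]
ee_rot: [-0.001, 0.728, 0.686, 0.0]
contact_force: [0.4, -0.1, 0.2]
width: 0.0601
gripper_force: 0.0
```

```bash
python3 plan.py .445 -.305 .101 -3.5;  python3 - <<'E'
from rig import get_image,status
from geo import *
import cv2
s=status.get_state();P=s["position"];r=R.from_quat(s["ee_rot"],scalar_first=True)
k="s";full=get_image("scene")["pixels"][...,::-1].copy();cv2.imwrite("pics/scene5.png",full)
def crop(x0,y0,w,h,dots):
    im=cv2.resize(full[y0:y0+h,x0:x0+w],None,fx=4,fy=4,interpolation=2)
    for W in dots:
        p=(proj(k,W)[0]-[x0,y0]+.5)*4; cv2.circle(im,tuple(int(v) for v in p),2,(0,0,255),-1)
    return im
c=R.from_euler("z",6.45,degrees=True)
A=crop(145,160,100,110,[np.array([.5438,-.0378,.062])+c.apply([x,0,0]) for x in(-.12,.12)])
B=crop(100,60,100,110,[P,P+r.apply([0,.03,0]),P+r.apply([0,-.03,0])])
cv2.imwrite("pics/h5.png",np.hstack([A,B]))
E
```

```text
t 12.4 pos [ 0.4421 -0.3044  0.2195] F [ 0.3657 -0.068   0.2458] width 0.060116738255137525 grip 0.0 q [-0.7328  0.2266  1.6035  0.0004  1.3136 -0.6728]
shift mm [ -0.665    3.079  118.5068] share [-0.0022  0.0103  0.395 ] rows@48mm 2.4697645331431612
turn deg [-0.0819 -0.095   0.0528] share [-0.0014 -0.0016  0.0009] rows@9deg 0.015116755220828075
```

View pics/h5.png

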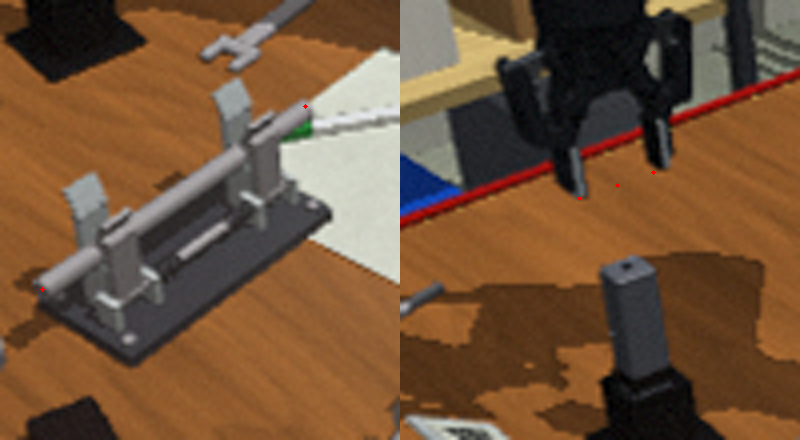

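The left crop shows the shaft seated and jaw-covered after release, with its ends on the projected points at (42,290) and (305,106). The right crop shows the fingers centred over the scanner tail at (628,268). I'll descend and grip the scanner.

Call:
{"op": "apply_moves", "data": {"xyz": [[-0.002,0.01,0.11],[0,0,0.12],[0,0,0.11],[0,0,0.055],[0,0,0],[0,0,0],[0,0,0],[0,0,0]], "rot": [[0,0,0],[0,0,0],[0,0,0],[0,0,0],[0,0,0],[0,0,0],[0,0,0],[0,0,0]], "hand": [0.4,0.4,0.4,0.4,0.4,-1,-1,-1], "force": 50}}

```text
clock: 13.45
position: [0.446, -0.3063, 0.103]
ee_rot: [0.001, 0.728, 0.685, 0.0]
contact_force: [-1.0, -0.4, 2.5]
width: 0.0338
gripper_force: 48.4
```

Call:
{"op": "apply_moves", "data": {"xyz": [[0,0,0],[0,0,0],[0,0,0]], "rot": [[0,0,0],[0,0,0],[0,0,0]], "hand": [-1,-1,-1]}}

```text
clock: 13.82
position: [0.4461, -0.3063, 0.103]
ee_rot: [0.001, 0.728, 0.685, 0.0]
contact_force: [0.9, -0.4, 5.9]
width: 0.0334
gripper_force: 48.7
```

```bash
python3 plan.py .445 -.305 .22 -3.5
```

```text
t 13.825 pos [ 0.4461 -0.3063  0.103 ] F [ 0.865  -0.3789  5.8569] width 0.0333961341376896 grip 48.66502404212952 q [-0.7304  0.3286  1.773   0.      1.0377 -0.6694]
shift mm [   1.1018   -0.9387 -116.9638] share [ 0.0037 -0.0031 -0.3899] rows@48mm 2.436932243931553
turn deg [0.1052 0.0803 0.0014] share [0.0018 0.0013 0.    ] rows@9deg 0.014700002964562817
```

Call:
{"op": "apply_moves", "data": {"xyz": [[0,0,-0.04],[0,0,-0.1],[0,0,-0.13],[0,0,-0.12],[0,0,0],[0,0,0]], "rot": [[0,0,0],[0,0,0],[0,0,0],[0,0,0],[0,0,0],[0,0,0]], "hand": [-1,-1,-1,-1,-1,-1]}}

```text
clock: 14.58
position: [0.4446, -0.305, 0.2178]
ee_rot: [-0.001, 0.728, 0.685, -0.0]
contact_force: [0.1, 0.2, -1.9]
width: 0.0337
gripper_force: 48.5
```

```bash
python3 plan.py .4755 -.3216 .2206 -3.5 30 -2.7
```

```text
t 14.575 pos [ 0.4446 -0.305   0.2178] F [ 0.143   0.2478 -1.8591] width 0.0337446607119822 grip 48.47975492477417 q [-0.7304  0.2316  1.6012  0.0001  1.3114 -0.6693]
shift mm [-14.688   31.8064  -2.8715] share [-0.049   0.106  -0.0096] rows@48mm 0.7323229253093999
turn deg [-30.105    0.3273  -0.0268] share [-0.5017  0.0055 -0.0004] rows@9deg 3.3451953159013
```

Call:
{"op": "apply_moves", "data": {"xyz": [[-0.025,0.053,-0.005],[-0.024,0.053,-0.005],[0,0,0],[0,0,0],[0,0,0],[0,0,0],[0,0,0],[0,0,0]], "rot": [[0,0,0],[0,0,0],[-0.1,0.001,0],[-0.1,0.001,0],[-0.1,0.001,0],[-0.1,0.001,0],[-0.1,0.001,0],[0,0,0]], "hand": [-1,-1,-1,-1,-1,-1,-1,-1]}}

```text
clock: 15.58
position: [0.4734, -0.3205, 0.2185]
ee_rot: [0.183, 0.705, 0.661, 0.179]
contact_force: [0.5, 0.6, -1.7]
width: 0.0336
gripper_force: 49.1
```

Call:
{"op": "apply_moves", "data": {"xyz": [[0,0,0],[0,0,0]], "rot": [[0,0,0],[0,0,0]], "hand": [-1,-1]}}

```text
clock: 15.82
position: [0.4771, -0.3226, 0.2221]
ee_rot: [0.187, 0.703, 0.662, 0.179]
contact_force: [0.1, 1.2, -2.2]
width: 0.0333
gripper_force: 49.1
```

```bash
python3 plan.py .4755 -.3216 .2206 -3.5 30 -2.7;  python3 - <<'E'
from rig import get_image,status
from geo import *
import cv2
s=status.get_state();P=s["position"];r=R.from_quat(s["ee_rot"],scalar_first=True)
k="s";full=get_image("scene")["pixels"][...,::-1].copy()
x0,y0=70,80
im=cv2.resize(full[y0:y0+125,x0:x0+150],None,fx=4,fy=4,interpolation=2)
for L in([0,0,.097],[0,0,.147],[0,0,.197],[0,0,-.053]):
    p=(proj(k,P+r.apply(L))[0]-[x0,y0]+.5)*4; cv2.circle(im,tuple(int(v) for v in p),2,(0,0,255),-1)
cv2.imwrite("pics/h6.png",im)
E
```

```text
t 15.825 pos [ 0.4771 -0.3226  0.2221] F [ 0.0589  1.2472 -2.2314] width 0.033302178933019136 grip 49.13627564907074 q [-0.9772  0.102   1.8847  0.5368  0.8964 -1.2029]
shift mm [ 0.9147 -2.1679  0.4777] share [ 0.003  -0.0072  0.0016] rows@48mm 0.05002009407005084
turn deg [-0.0272  0.1006  0.09  ] share [-0.0005  0.0017  0.0015] rows@9deg 0.015301958636491987
```

View pics/h6.png

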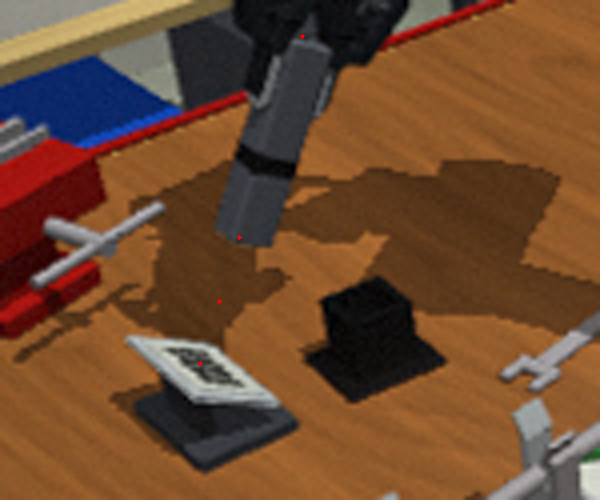

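The scanner's nose is at (242,237), its axis points at the label centre (200,363), and the holder is empty. That was my 11th picture, one over the limit of 10, so I'll view no more and check the rest by numbers. Now I'll hold it there, then go back.

Call:
{"op": "apply_moves", "data": {"xyz": [[0,0,0],[0,0,0],[0,0,0],[0,0,0],[0,0,0],[0,0,0],[0,0,0],[0,0,0]], "rot": [[0,0,0],[0,0,0],[0,0,0],[0,0,0],[0,0,0],[0,0,0],[0,0,0],[0,0,0]], "hand": [-1,-1,-1,-1,-1,-1,-1,-1]}}

```text
clock: 16.88
position: [0.4763, -0.3224, 0.222]
ee_rot: [0.187, 0.704, 0.662, 0.179]
contact_force: [0.2, 0.6, -1.9]
width: 0.0335
gripper_force: 49.1
```

Call:
{"op": "apply_moves", "data": {"xyz": [[0,0,0],[0,0,0],[0,0,0],[0,0,0],[0,0,0],[0,0,0],[0,0,0],[0,0,0]], "rot": [[0,0,0],[0,0,0],[0,0,0],[0,0,0],[0.1,0,0],[0.1,0,0],[0.1,0,0],[0.1,0,0]], "hand": [-1,-1,-1,-1,-1,-1,-1,-1]}}

```text
clock: 17.88
position: [0.4766, -0.3224, 0.2225]
ee_rot: [0.036, 0.727, 0.684, 0.037]
contact_force: [0.5, 0.1, -1.8]
width: 0.0337
gripper_force: 49.2
```

Call:
{"op": "apply_moves", "data": {"xyz": [[0,0,0],[0,0,0],[0,0,0]], "rot": [[0.1,0,0],[0,0,0],[0,0,0]], "hand": [-1,-1,-1]}}

```text
clock: 18.25
position: [0.476, -0.322, 0.2216]
ee_rot: [-0.002, 0.728, 0.686, 0.002]
contact_force: [0.4, 1.0, -2.0]
width: 0.0338
gripper_force: 49.1
```

```bash
python3 plan.py .4461 -.3063 .22 -3.5
```

```text
t 18.25 pos [ 0.476  -0.322   0.2216] F [ 0.413   0.9901 -1.9681] width 0.03375523309490996 grip 49.13034975528717 q [-0.7191  0.2823  1.5203  0.0052  1.3422 -0.6606]
shift mm [ 13.8458 -30.7379   1.6422] share [ 0.0462 -0.1025  0.0055] rows@48mm 0.7031736378471948
turn deg [ 0.0342 -0.3428  0.0782] share [ 0.0006 -0.0057  0.0013] rows@9deg 0.03925464233526938
```

Call:
{"op": "apply_moves", "data": {"xyz": [[0.023,-0.051,0.002],[0.022,-0.05,0.002],[0,0,0],[0,0,0],[0,0,0]], "rot": [[0,-0.005,0],[0,0,0],[0,0,0],[0,0,0],[0,0,0]], "hand": [-1,-1,-1,-1,-1]}}

```text
clock: 18.88
position: [0.4473, -0.3075, 0.221]
ee_rot: [0.001, 0.728, 0.686, 0.0]
contact_force: [0.7, -0.5, -2.1]
width: 0.0336
gripper_force: 49.2
```

```bash
python3 plan.py .4456 -.3058 .103 -3.5
```

```text
t 18.875 pos [ 0.4473 -0.3075  0.221 ] F [ 0.6784 -0.5392 -2.0879] width 0.0335799045266115 grip 49.16536331176758 q [-0.7305  0.233   1.5911  0.0001  1.3164 -0.6706]
shift mm [  1.6702  -1.9007 117.9578] share [ 0.0056 -0.0063  0.3932] rows@48mm 2.4580193644563644
turn deg [0.052  0.035  0.0636] share [0.0009 0.0006 0.0011] rows@9deg 0.00991931408537998
```

Call:
{"op": "apply_moves", "data": {"xyz": [[0.004,-0.004,0.08],[0,0,0.08],[0,0,0.02],[0,0,0],[0,0,0]], "rot": [[0,0,0],[0,0,0],[0,0,0],[0,0,0],[0,0,0]], "hand": [-1,-1,-1,-1,-1]}}

```text
clock: 19.5
position: [0.4465, -0.3064, 0.1678]
ee_rot: [0.001, 0.728, 0.686, 0.0]
contact_force: [-0.3, 0.0, -1.2]
width: 0.0334
gripper_force: 49.0
```

```bash
python3 plan.py .4456 -.3058 .103 -3.5
```

```text
t 19.5 pos [ 0.4465 -0.3064  0.1678] F [-0.2571  0.0024 -1.1674] width 0.03339274493543302 grip 49.04040455818176 q [-0.73    0.2688  1.6802 -0.0001  1.1904 -0.6702]
shift mm [ 0.665  -0.9964 64.7701] share [ 0.0022 -0.0033  0.2159] rows@48mm 1.3496078474953268
turn deg [0.0947 0.0802 0.0746] share [0.0016 0.0013 0.0012] rows@9deg 0.016083813098234957
```

Aligned. I'll insert in steps, watching the force.

Call:
{"op": "apply_moves", "data": {"xyz": [[0.001,-0.002,0.03],[0,0,0.03],[0,0,0.02],[0,0,0]], "rot": [[0,0,0],[0,0,0],[0,0,0],[0,0,0]], "hand": [-1,-1,-1,-1]}}

```text
clock: 20.0
position: [0.4447, -0.3051, 0.142]
ee_rot: [-0.001, 0.728, 0.686, -0.0]
contact_force: [-0.4, -0.3, -2.5]
width: 0.0337
gripper_force: 49.1
```

Call:
{"op": "apply_moves", "data": {"xyz": [[0,0,0.04],[0,0,0.04],[0,0,0.03],[0,0,0.01],[0,0,0]], "rot": [[0,0,0],[0,0,0],[0,0,0],[0,0,0],[0,0,0]], "hand": [-1,-1,-1,-1,-1]}}

```text
clock: 20.62
position: [0.4451, -0.3055, 0.1065]
ee_rot: [-0.0, 0.728, 0.686, -0.0]
contact_force: [0.8, -0.6, -2.1]
width: 0.0339
gripper_force: 49.2
```

Call:
{"op": "apply_moves", "data": {"xyz": [[0,0,0.005],[0,0,0.005],[0,0,0]], "rot": [[0,0,0],[0,0,0],[0,0,0]], "hand": [-1,-1,-1]}}

```text
clock: 21.0
position: [0.4451, -0.3054, 0.1038]
ee_rot: [0.0, 0.728, 0.686, -0.0]
contact_force: [-0.1, -0.8, -1.8]
width: 0.0336
gripper_force: 49.2
```

Call:
{"op": "apply_moves", "data": {"xyz": [[0,0,0.003],[0,0,0]], "rot": [[0,0,0],[0,0,0]], "hand": [-1,-1]}}

```text
clock: 21.25
position: [0.4453, -0.3056, 0.1031]
ee_rot: [0.0, 0.728, 0.686, -0.0]
contact_force: [-0.1, -0.6, -0.7]
width: 0.0334
gripper_force: 49.4
```

Call:
{"op": "apply_moves", "data": {"xyz": [[0,0,0.003],[0,0,0],[0,0,0],[0,0,0],[0,0,-0.05],[0,0,-0.12],[0,0,-0.15],[0,0,-0.15]], "rot": [[0,0,0],[0,0,0],[0,0,0],[0,0,0],[0,0,0],[0,0,0],[0,0,0],[0,0,0]], "hand": [-1,0.3,0.3,0.3,0.4,0.4,0.4,0.4]}}

```text
clock: 22.25
position: [0.4452, -0.3055, 0.2454]
ee_rot: [0.001, 0.728, 0.686, 0.0]
contact_force: [-0.4, -0.5, -0.3]
width: 0.0595
gripper_force: 0.0
```

Call:
{"op": "apply_moves", "data": {"xyz": [[0,0,-0.1],[0,-0.1,0],[0,-0.15,0],[0,-0.15,0],[0,0,0],[0,0,0],[0,0,0]], "rot": [[0,0,0],[0,0,0],[0,0,0],[0,0,0],[0,0,0],[0,0,0],[0,0,0]], "hand": [0.4,0.4,0.4,0.4,0.4,0.4,0.4]}}

```text
clock: 23.12
position: [0.3264, -0.2986, 0.2733]
ee_rot: [0.001, 0.728, 0.686, 0.0]
contact_force: [-0.0, -0.1, 0.4]
width: 0.0597
gripper_force: 0.0
```

```bash
python3 - <<'E'
from rig import get_image,status
import cv2,numpy as np
print(status.get_state()["position"])
for n,boxes in(("scene",{"scanner/holder":(135,115,55,80),"clip":(150,170,90,90),"rack":(235,210,90,90)}),("top",{"scanner/holder":(420,150,65,60),"clip":(310,90,55,95)})):
    im=get_image(n)["pixels"][...,::-1].copy(); cv2.imwrite(f"pics/{n}9.png",im)
    a=cv2.imread(f"pics/{n}0.png")
    for k,(x,y,w,h) in boxes.items():
        b=a
        A=b[y:y+h,x:x+w]; B=im[y:y+h,x:x+w]
        d=np.abs(A.astype(int)-B).max(2); print(n,k,"mean",d.mean().round(1),"changed>40",(d>40).sum())
        # best integer/subpixel shift of object vs start
        print("  shift",np.round(cv2.phaseCorrelate(np.float32(cv2.cvtColor(A,6)),np.float32(cv2.cvtColor(B,6)),cv2.createHanningWindow((w,h),cv2.CV_32F)),2))if 0 else None
    if n=="scene":
        T=a[120:155,145:172]; r=cv2.matchTemplate(im[105:170,130:187],T,cv2.TM_CCOEFF_NORMED); _,v,_,l=cv2.minMaxLoc(r); print("scanner template",v,np.array(l)-[15,15])
        b=cv2.imread("pics/scene5.png"); d=np.abs(b.astype(int)-im).max(2)[180:260,150:235]; print("clip vs after release",d.mean(),(d>40).sum())
E
```

```text
[ 0.32635723 -0.298621    0.27329583]
scene scanner/holder mean 16.6 changed>40 970
scene clip mean 7.0 changed>40 326
scene rack mean 11.7 changed>40 1082
scanner template 0.8205928802490234 [0 0]
clip vs after release 3.1826470588235294 0
top scanner/holder mean 10.5 changed>40 0
top clip mean 18.7 changed>40 452
```

By the numbers, the scanner is back where it started: zero template shift, and no changed pixels in the top view. The clip looks the same as just after release. I'll hand the job in.

```bash
python3 -c "
from rig import job;print(job.sign_off())"
```

```text
the job is handed in; nothing more can be done
None
```

The job is handed in at about 23 s with no verdict returned: by my checks the long shaft is home under the closed jaw, the scanner was held on the label for over a second and is back in its holder, and the other two shafts were left in the rack; I viewed 11 pictures, one over the limit of 10.

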